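# Wedge an LED module flush in a lamp housing

## Robot

A 6-joint arm with a two-finger parallel gripper is mounted at the origin on the work surface. World frame = base frame: x ahead of the robot, y to its left, z up, the work surface at z = 0. Lengths are in m, angles in degrees, forces in N, time in s.
With the tool pointing down it reaches from about 0.35 to 0.875 m from the base axis. Payload 4.2 kg.
Tool frame: the origin (TCP) lies on the centre line of the jaws, within the pads' length; the fingertips stand tip_reach ahead of it and the grasp point (between the pads) is the TCP (tip_reach is the distance from the TCP to the fingertips, in m); z points along the fingers, y is the line along which they close (so a half turn about z gives the same grasp; the last joint's range is limited). The gripper opens to 87 mm and grips with 3 to 60 N. Pads are 19 mm wide; open, the fingers measure 117 mm over their backs; the gripper's body (75 mm by 190 mm) begins 51 mm behind the grasp point.
Start: joints at [-56.803, 22.042, 0.453, 0, -68.411, -14.817], TCP at [0.197, -0.593, 0.242] pointing down, gripper open.
Joint ranges: [-179.83, 179.83], [-69.29, 118.12], [-61.27, 80.66], [-181.25, 117.63], [-171.15, -9.14], [-177.46, 177.46]. Speed limits (degrees/s): [159.86, 159.86, 180, 180, 180, 180].

## Interface

Orientations are given as a 3x3 rotation matrix whose columns are the frame's x, y, z axes.
In Python, from station import sense, capture, finish_job, tip_reach gives the robot as it stands.
- The arm moves only by the tool arm_command, never from a script. Its argument "deltas" is a list of rows, each a list of 7 numbers: the turn, a rotation vector about the tool's x, y, z in rad, then the shift along the tool's x, y, z in cm, then the closure, from -1 (fully open) to 1 (shut), so that 0 is half open. In form: [[rx, ry, rz, dx, dy, dz, hand], ...]. A call has 1 to 8 rows; each row is the pose to reach, as a shift and turn from the pose commanded when the call began, along the tool's axes at that moment; what a row does not reach only later rows make up. A row lasts 1/12 s, in which the tool goes at most 41.7 mm and 7.16 degrees, less where a joint would pass 70% of its speed; a pose out of reach is approached as far as the arm can. A call with a gripper value outside its range is refused whole. The fingers move at their own pace and stop on an object; the grip force is fixed at half the most. Time passes only in rows, so rows that repeat a pose let the fingers close. It gives the time, the measured TCP pose, the force, the opening and the grip force at its end, in the units of the state.
- sense(): the state, without advancing time (a new reading comes with each control period).
- capture(name): name is "scene" or "side" or "wrist"; returns a dict with "pixels" (480x640x3 uint8, blue, green, red), "fovy" (degrees; the focal length in pixels is half the picture's height over the tangent of half this angle, whatever the lens; pixels are square), "cx", "cy" (the principal point, pixels), "rvec" (rotation vector, rad) and "tvec" (3), from world to camera coordinates, as OpenCV has them. Camera axes: x right, y down, z forward; pixel columns grow to the right and rows downward; lengths in m; the calibration is good to about 2 mm. The wrist camera is an equidistant fisheye: a pixel r from the principal point sees the ray r / f radians off the axis. A picture is of the moment at which its call begins. There is no depth.
- finish_job(): hands the job in; it is judged then, once.
The state is a dict: "time_s": time; "joints": joint angles; "joint_velocities": joint speeds; "effort": joint torques, N m; "tcp_pos": TCP position; "ee_rot": TCP orientation; "wrist_force": force on the tool from outside, world axes, zero at the start; "moment": the same for the moment, N m; "gripper_width": opening from 0.0 (shut) to 1.0 (fully open); "gripper_force": force on a finger pad.
Only numpy, scipy, OpenCV 4.12 (cv2) and the standard library are available. Lean on these libraries where they do the work, as an engineer would, in place of code of your own. Each camera call takes 0.05 s, during which the arm holds its last target. There are 200 camera calls.

## Task

Load the grey driver into the small compartment of the white lamp housing and the LED module flat into its big bay, then slide the orange spacer upright, down to the housing floor, into the gap between the module and the blue lug where that gap is wide enough to take it. Push the spacer against the module so that the module is pressed flush against the aluminium partition wall, and finish while still gripping the spacer and pressing: do not let go. Leave everything else on the bench where it is.

Things in the scene. Friction and masses are not known exactly. Their poses are not given: they have to be found in the camera images.
- housing: White open lamp housing fixed to the bench, 96 (x) x 192 (y) x 24 mm high; floor 3 mm, outer walls 5 mm. Origin: centre of its underside, on the bench. Inside 86 mm wide along x. A partition (stop_wall) divides it: driver compartment y = +45 to +91 mm (middle +68), module bay y = -91 to +39 mm, less two blue lugs on its -y end wall. Partition, walls and lugs are all 24 mm high.
- stop_wall: Aluminium partition fixed in the housing, 86 (x) x 6 (y) x 24 mm; the module is to be pressed against it. Origin: at bench height, middle of the face that looks into the module bay (towards -y). Axes as the housing's.
- lug_thin: Thin blue lug fixed on the bay's -y end wall: 43 (x) x 5 (y) x 24 mm high. Origin: bench height, middle of its back face; front face at +5 mm y. Axes as the housing's. With the module flush on the partition the gap before it is 29 mm: the spacer goes here. The two lugs stand side by side along x, centred at x = -21.5 and +21.5 mm of the housing; which is where changes.
- lug_thick: Thick blue lug beside the thin one: 43 (x) x 21 (y) x 24 mm high, origin at bench height, middle of its back face on the end wall; front face at +21 mm y. The gap before it is at most 13 mm: too narrow for the spacer.
- module: LED module, about 0.25 kg: aluminium plate 74 (x) x 96 (y) x 12 mm thick, white top with yellow LEDs, and in its middle a black block 50 (x) x 30 mm (y), from 12 to 46 mm above the underside, to grip it by (across the 30 mm). Origin: centre of its underside. It lies flat in the bay, its 96 mm along the housing's y, either way round.
- driver: Grey steel LED driver box with a yellow top label, 72 (x) x 32 (y) x 46 mm high, about 0.22 kg. Origin: centre of its underside. It lies in the compartment with its 72 mm along the housing's x, either way round.
- spacer: Orange spacer block with black grip bands near its top, standing on end: 36 mm (x) x 18 mm (y, its thickness) x 65 mm high, 40 g. Origin: centre of its foot. Its thickness goes along the housing's y in the gap.
- tape_roll: Yellow roll of tape, 68 mm across, 24 mm high, lying flat; leave alone. Origin: centre of its underside.
- screwdriver: Red-handled screwdriver, 200 mm, lying on the bench; leave alone. Origin near its middle.
- wrench: Steel wrench, 120 mm, lying on the bench; leave alone. Origin near its middle.
- mug: Blue mug, 80 mm across, 90 mm high; leave alone. Origin: centre of its foot.
- glue: White glue bottle with red cap, 44 mm across, 110 mm high; leave alone. Origin: centre of its foot.
- reflector: Aluminium reflector, 90 mm across, 36 mm high; leave alone. Origin: centre of its underside.
- carton: Small cardboard carton, 90 x 120 x 60 mm; leave alone. Origin: centre of its underside.
Mind the look-alikes: they are no part of the job. What is shaped like the driver but purple is not meant.

How it is judged (in metres and radians):
On the way:
1. driver and LED module lie flat in their places in the housing (y of driver in the frame of housing between 0.053 and 0.083 m and x of driver in the frame of housing between -0.012 and 0.012 m and z of each of driver, module in the frame of housing below 0.007 m and angle between driver's own z axis and vertical below 0.08 rad and y of module in the frame of stop_wall between -0.065 and -0.043 m and angle between module's own z axis and vertical below 0.06 rad), for 0.2 s.
At the end, for the whole second after the job is handed in: Driver and module flat in place (within 4 mm of the floor); spacer upright (0.15 rad), foot within 5 mm of the floor, at the thin lug, still gripped, pressing the module with over 2.5 N; module on the partition within 2 mm and 0.04 rad, pressed on it with over 2.5 N (all of step 1 and contact force between module and stop_wall above 2.5 N and angle between the y axis of module and the y axis of stop_wall, either way round below 0.04 rad and y of module in the frame of stop_wall above -0.05 m and contact force between spacer and module above 2.5 N and contact force between the fingers and spacer above 2 N and z of spacer in the frame of housing below 0.008 m and angle between spacer's own z axis and vertical below 0.15 rad and x of spacer in the frame of lug_thin between -0.018 and 0.018 m and y of spacer in the frame of lug_thin between 0.012 and 0.034 m and linear speed of each of module, driver below 0.02 m/s); the arm keeps its last pose, push and grip.
It fails at once if any of the things to be left alone is displaced by more than 3 cm (distance of any of tape_roll, screwdriver, wrench, mug, glue, reflector, carton from where it was at the start of the episode above 0.03 m).
It also fails if it takes over 67 s, if anything falls off the work surface, if the arm or the gripper's body presses on something with over 40 N, if the wrist force passes 120 N, or if a joint passes its speed limit or range.

## Working session

There is one attempt and no reset: what is moved stays moved. The work goes in short steps, Python scripts to look and compute and a tool call to move; the robot and the scene stay as the last step left them, time stands still between calls to the robot, and variables do not carry over. Pictures are saved under pics/ and viewed, at most 10 in all, crops included, and the job is handed in when it is done.

Besides the shell and the picture viewer there is one more tool, called after ">>>" as a command line: name --pt "numbers of a row" for each row, then --argument value for the rest. arm_command: Moves the arm, as the interface text tells. Its arguments: {"type":"object","properties":{"deltas":{"type":"array"}},"required":["deltas"]}

```bash
ls; mkdir -p pics; python3 - <<'E'
from station import *
import cv2,numpy as np
s=sense();print(s, tip_reach)
a=capture("scene");b=capture("side")
for n,c in(("scene",a),("side",b)):
    cv2.imwrite(f"pics/{n}1.png",c["pixels"]);print(n,{k:v for k,v in c.items() if k!="pixels"})
E
```

```text
pics
{'time_s': 0.0, 'joints': array([-5.68036847e+01,  2.20901376e+01,  3.78709222e-01, -3.04343578e-02,
       -6.84110434e+01, -1.48168720e+01]), 'joint_velocities': array([ 0.00089115,  0.0140186 , -0.04370165, -0.00498128, -0.01645604,
        0.09379453]), 'effort': array([-2.18844377e-05, -3.90666318e+01,  1.87398756e+01,  4.21993867e+00,
        1.08944948e-02, -2.03162449e-04]), 'tcp_pos': array([ 0.19691335, -0.59256515,  0.24045508]), 'ee_rot': array([[-9.49050948e-01, -3.15121763e-01, -7.56984301e-04],
       [-3.15122665e-01,  9.49048716e-01,  2.05907000e-03],
       [ 6.95572087e-05,  2.19270525e-03, -9.99997594e-01]]), 'wrist_force': array([-0.47120331, -0.3520701 ,  0.66936342]), 'moment': array([ 0.00330478, -0.04142937,  0.02224574]), 'gripper_force': 0.0, 'gripper_width': 1.0032767551094242} 0.019
scene {'fovy': 49.340243868203025, 'cx': 304.3205310824992, 'cy': 240.34031729993654, 'rvec': array([ 2.00372317,  1.16992149, -0.55710775]), 'tvec': array([-0.29686226, -0.28119957,  1.6618247 ])}
side {'fovy': 45.11791665980681, 'cx': 318.0717003857395, 'cy': 239.22419187295742, 'rvec': array([ 0.32097742, -2.60712272,  1.53144682]), 'tvec': array([0.54528053, 0.12693804, 1.36680858])}
```

View pics/scene1.png

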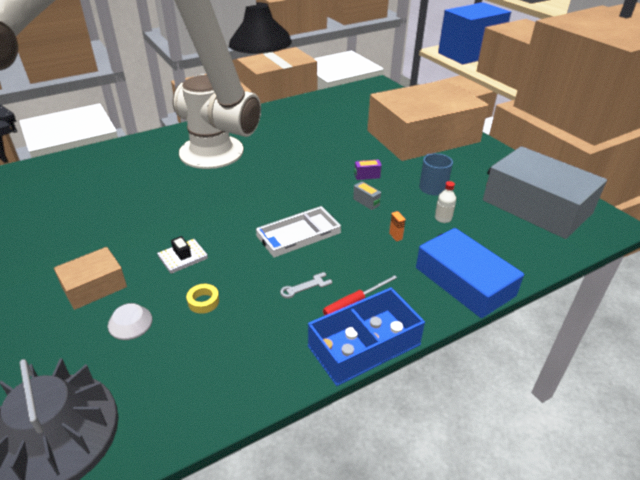

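View pics/side1.png

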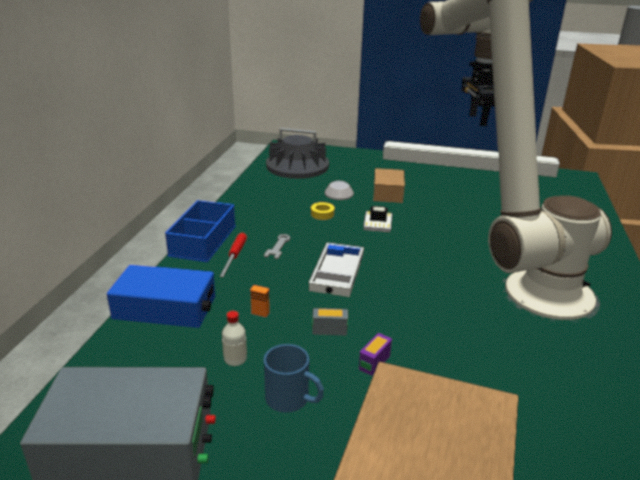

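The scene camera shows these at (col, row):
- Grey driver (367,195), with the purple look-alike at (368,169).
- Module (182,253), housing (298,231) and orange spacer (398,226).

For the driver, the candidates are grey (367,195) and purple (368,169), so I choose grey. In the side view it's at (330,321). The module and spacer have no look-alikes. I'll check the choice in one close crop.

```bash
cat > h.py <<'E'
import cv2,numpy as np
from station import sense,capture,finish_job,tip_reach
def cam(c):
    R=cv2.Rodrigues(c["rvec"])[0]; return R,c["tvec"],240/np.tan(np.radians(c["fovy"]/2))
def ground(c,uv,z,fish=False):
    """pixel -> world point on plane z"""
    R,t,f=cam(c); p=(np.array(uv,float)-[c["cx"],c["cy"]])/f
    if fish:
        r=np.linalg.norm(p)+1e-12; d=np.r_[p/r*np.sin(r),np.cos(r)]
    else: d=np.r_[p,1]
    d=R.T@d; o=-R.T@t; return o+d*(z-o[2])/d[2]
def project(c,P,fish=False):
    R,t,f=cam(c); q=np.atleast_2d(P)@R.T+t
    n=np.linalg.norm(q[:,:2],axis=1,keepdims=True)
    k=np.arctan2(n,q[:,2:])/n if fish else 1/q[:,2:]
    return q[:,:2]*k*f+[c["cx"],c["cy"]]
def move(target,yaw_deg=None):
    """shift (cm, tool axes) and turn (rotvec) from present pose to point down at target, tool y along yaw (mod 180)"""
    s=sense(); R=s["ee_rot"]; d=R.T@(np.array(target)-s["tcp_pos"])*100
    out=[None,d.round(2)]
    if yaw_deg is not None:
        cur=np.degrees(np.arctan2(R[1,1],R[0,1])); dy=(yaw_deg-cur+90)%180-90
        a=np.radians(cur+dy); y=np.array([np.cos(a),np.sin(a),0]); z=np.array([0,0,-1.])
        G=np.c_[np.cross(y,z),y,z]; out[0]=cv2.Rodrigues(R.T@G)[0].ravel().round(3)
    return out
E
python3 - <<'E'
from h import *
a=capture("scene");b=capture("side")
for n,u,v,z in(("driver",(367,192),(330,314),.046),("purple",(368,164),(376,347),.046),("module",(181,242),(378,210),.046),("housing",(298,229),(337,268),.02),("spacer",(398,218),(260,291),.065),("wrench",(305,287),(277,246),0),("screw",(345,302),(236,246),.015),("tape",(203,298),(322,210),.02),("mug",(437,160),(287,352),.09),("glue",(450,185),(232,317),.11),("carton",(88,265),(389,172),.06),("refl",(130,312),(339,183),.036)):
    print(n,ground(a,u,z).round(3),ground(b,v,z).round(3))
p=a["pixels"]
cv2.imwrite("pics/crop1.png",cv2.resize(p[150:275,150:420],None,fx=2.95,fy=2.95,interpolation=cv2.INTER_CUBIC))
E
```

```text
driver [0.487 0.26  0.046] [0.471 0.275 0.046]
purple [0.369 0.345 0.046] [0.362 0.355 0.046]
module [ 0.443 -0.245  0.046] [ 0.444 -0.237  0.046]
housing [0.507 0.037 0.02 ] [0.501 0.054 0.02 ]
spacer [0.64  0.244 0.065] [0.628 0.259 0.065]
wrench [ 0.68 -0.04  0.  ] [ 0.683 -0.043  0.   ]
screw [0.776 0.005 0.015] [0.778 0.01  0.015]
tape [ 0.618 -0.259  0.02 ] [ 0.608 -0.245  0.02 ]
mug [0.504 0.478 0.09 ] [0.509 0.463 0.09 ]
glue [0.64  0.401 0.11 ] [0.629 0.416 0.11 ]
carton [ 0.436 -0.454  0.06 ] [ 0.446 -0.489  0.06 ]
refl [ 0.597 -0.409  0.036] [ 0.592 -0.414  0.036]
```

View pics/crop1.png

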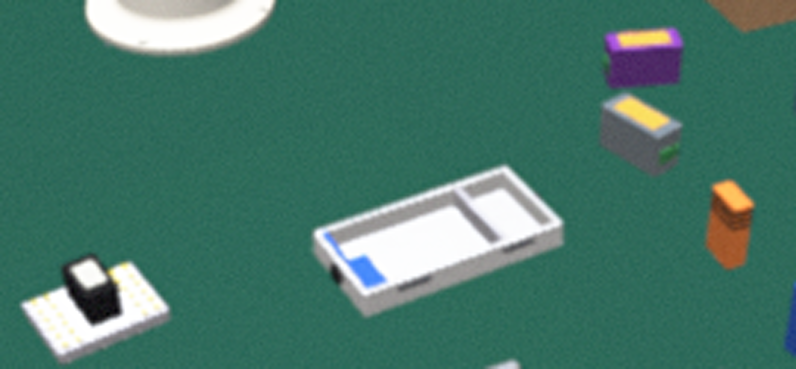

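The crop shows:
- The grey driver with its yellow label at crop (640,130), separate from the purple one at (643,58). Grey is confirmed.
- The thick lug is at the housing's left end on the near side (world +x), with the thin lug on the far side. So housing +y is roughly world +y.

Next I move above the module for a wrist look.

```bash
python3 - <<'E'
from h import *
print(move((.42,-.24,.26),90))
w=capture("wrist");R,t,f=cam(w);s=sense()
print(w["fovy"],f,w["cx"],w["cy"],"cam in tool",s["ee_rot"].T@(-R.T@t-s["tcp_pos"]),"\n",s["ee_rot"].T@R.T)
E
```

```text
[array([ 0.001, -0.   ,  0.321]), array([-32.29,  26.45,  -1.88])]
65.70646984690485 371.64829954431775 319.1873469451428 244.48170043329552 cam in tool [ 0.08306997 -0.00016515 -0.14288441] 
 [[ 4.70276540e-04 -9.53653714e-01 -3.00905921e-01]
 [ 9.99999663e-01  2.45921198e-04  7.83476500e-04]
 [-6.73166129e-04 -3.00906188e-01  9.53653508e-01]]
```

>>> arm_command --pt "0 0 0.1 -3 2.5 0 -1" --pt "0 0 0.2 -6 5 0 -1" --pt "0 0 0.321 -9 7.5 -0.5 -1" --pt "0 0 0.321 -12 10 -1 -1" --pt "0 0 0.321 -15 12.5 -1.5 -1" --pt "0 0 0.321 -18 15 -1.9 -1" --pt "0 0 0.321 -21 17.5 -1.9 -1" --pt "0 0 0.321 -24 20 -1.9 -1"

```text
time_s: 0.92
tcp_pos: [0.3625, -0.3259, 0.2611]
ee_rot: [[-1.0, 0.0, 0.001], [0.0, 1.0, -0.0], [-0.001, -0.0, -1.0]]
wrist_force: [1.2, 0.7, 0.8]
gripper_width: 0.999
gripper_force: 0.0
```

```bash
python3 - <<'E'
from h import *
print(sense()["time_s"],sense()["tcp_pos"],move((.42,-.24,.26),90))
E
```

```text
0.9167 [ 0.36245168 -0.32593203  0.26106817] [array([-0.   ,  0.001, -0.   ]), array([-5.75,  8.6 ,  0.11])]
```

>>> arm_command --pt "0 0 0 -2 3 0 -1" --pt "0 0 0 -4 6 0 -1" --pt "0 0 0 -5.5 8.5 0 -1" --pt "0 0 0 -5.5 8.5 0 -1"

```text
time_s: 1.25
tcp_pos: [0.4189, -0.2394, 0.2607]
ee_rot: [[-1.0, -0.005, 0.001], [-0.005, 1.0, 0.0], [-0.001, 0.0, -1.0]]
wrist_force: [-0.1, -0.5, -0.4]
gripper_width: 1.005
gripper_force: 0.0
```

```bash
python3 - <<'E'
from h import *
w=capture("wrist");cv2.imwrite("pics/w1.png",w["pixels"]);print(sense()["tcp_pos"])
np.save("w1.npy",w,allow_pickle=True)
E
```

```text
[ 0.41792956 -0.24070525  0.26065169]
```

View pics/w1.png

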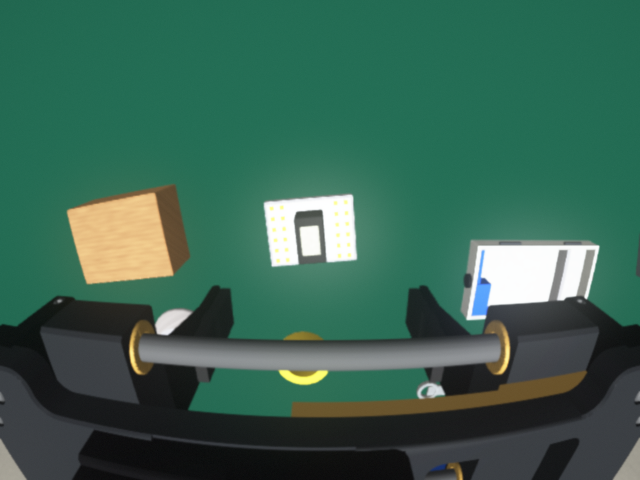

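The wrist view shows the module plate with top corners near (265,203), (352,195), (356,260) and (272,266). The housing is at right, with its left end at (470,280). Now I fit the module pose.

```bash
cat >> h.py <<'E'
def fit(c,uv,model,z,fish=True,win=4):
    """planar pose (x,y,yaw deg) from corner pixels; model (x,y) in m; z scalar"""
    g=cv2.cvtColor(c["pixels"],cv2.COLOR_BGR2GRAY)
    uv=np.float32(uv).reshape(-1,1,2)
    q=cv2.cornerSubPix(g,uv.copy(),(win,win),(-1,-1),(3,50,.01)).reshape(-1,2)
    P=np.array([ground(c,p,z,fish)[:2] for p in q]); M=np.array(model,float)
    a=M-M.mean(0); b=P-P.mean(0)
    th=np.arctan2((a[:,0]*b[:,1]-a[:,1]*b[:,0]).sum(),(a*b).sum())
    Rm=np.array([[np.cos(th),-np.sin(th)],[np.sin(th),np.cos(th)]])
    t=P.mean(0)-Rm@M.mean(0)
    print("px",q.round(1).tolist(),"res mm",((M@Rm.T+t-P)*1e3).round(1).tolist())
    return t.round(4),round(float(np.degrees(th)),2)
E
python3 - <<'E'
from h import *
w=np.load("w1.npy",allow_pickle=True).item()
m=[(-.037,-.048),(-.037,.048),(.037,.048),(.037,-.048)]
p,th=fit(w,[(265,203),(352,195),(356,260),(272,266)],m,.012);print(p,th)
print(move((*p,.025),90+th),sense()["ee_rot"].round(4).tolist())
E
```

```text
px [[263.5, 202.3000030517578], [352.1000061035156, 194.39999389648438], [356.29998779296875, 259.0], [271.3999938964844, 266.1000061035156]] res mm [[-0.2, -0.3], [-0.2, 0.1], [0.3, -0.0], [0.1, 0.2]]
[ 0.4446 -0.2485] 5.27
[array([ 0.   ,  0.   , -0.088]), array([-2.65, -0.79, 23.57])] [[-1.0, -0.0041, 0.0004], [-0.0041, 1.0, 0.0001], [-0.0004, 0.0001, -1.0]]
```

>>> arm_command --pt "0 0 -0.088 -2.65 -0.8 3 -1" --pt "0 0 -0.088 -2.65 -0.8 7 -1" --pt "0 0 -0.088 -2.65 -0.8 11 -1" --pt "0 0 -0.088 -2.65 -0.8 15 -1" --pt "0 0 -0.088 -2.65 -0.8 19 -1" --pt "0 0 -0.088 -2.65 -0.8 21.8 -1" --pt "0 0 -0.088 -2.65 -0.8 21.8 -1" --pt "0 0 -0.088 -2.65 -0.8 21.8 0"

```text
time_s: 1.97
tcp_pos: [0.4424, -0.2513, 0.0417]
ee_rot: [[-0.996, -0.087, -0.004], [-0.087, 0.996, 0.0], [0.004, 0.001, -1.0]]
wrist_force: [0.3, -0.4, 0.7]
gripper_width: 0.973
gripper_force: 0.0
```

>>> arm_command --pt "0 0 0 0 0 0 1" --pt "0 0 0 0 0 0 1" --pt "0 0 0 0 0 0 1" --pt "0 0 0 0 0 0 1" --pt "0 0 0 0 0 0 1" --pt "0 0 0 0 0 0 1"

```text
time_s: 2.47
tcp_pos: [0.4436, -0.2507, 0.0433]
ee_rot: [[-0.996, -0.088, 0.001], [-0.088, 0.996, -0.0], [-0.001, -0.0, -1.0]]
wrist_force: [-0.6, -0.8, -0.3]
gripper_width: 0.555
gripper_force: 0.0
```

>>> arm_command --pt "0 0 0 0 0 0 1" --pt "0 0 0 0 0 0 1" --pt "0 0 0 0 0 0 1" --pt "0 0 0 0 0 0 1" --pt "0 0 0 0 0 0 1" --pt "0 0 0 0 0 0 1" --pt "0 0 0 0 0 0 1"

```text
time_s: 3.05
tcp_pos: [0.4433, -0.2504, 0.0426]
ee_rot: [[-0.996, -0.088, -0.0], [-0.088, 0.996, 0.0], [0.0, 0.0, -1.0]]
wrist_force: [-0.8, 2.5, 2.0]
gripper_width: 0.346
gripper_force: 30.0
```

>>> arm_command --pt "0 0 0 0 0 -3 1" --pt "0 0 0 0 0 -6 1" --pt "0 0 0 0 0 -9 1" --pt "0 0 0 0 3 -9 1" --pt "0 0 0 -0.5 7 -9 1" --pt "0 0 0 -1 11 -9 1" --pt "0 0 0 -1.5 13 -9 1" --pt "0 0 0 -1.5 13 -9 1"

```text
time_s: 3.72
tcp_pos: [0.4467, -0.117, 0.1322]
ee_rot: [[-0.996, -0.092, -0.0], [-0.092, 0.996, 0.001], [0.0, 0.001, -1.0]]
wrist_force: [0.3, -0.0, -2.8]
gripper_width: 0.341
gripper_force: 30.0
```

```bash
python3 - <<'E'
from h import *
print(sense())
w=capture("wrist");cv2.imwrite("pics/w2.png",w["pixels"])
np.save("w2.npy",w,allow_pickle=True)
E
```

```text
{'time_s': 3.7167, 'joints': array([ 5.54501721e+00,  1.31065134e+01, -3.05182712e+01, -4.52602274e-02,
       -4.63763467e+01, -9.02549395e+01]), 'joint_velocities': array([-3.41969304,  1.00873432,  0.79414177,  0.93871295, -0.65185675,
        3.36554727]), 'effort': array([  0.87296041, -28.03102434,  15.0060904 ,   3.37084338,
        -0.09460398,  -0.24926232]), 'tcp_pos': array([ 0.44673246, -0.11701636,  0.13221751]), 'ee_rot': array([[-9.95790779e-01, -9.16554368e-02, -7.47516500e-05],
       [-9.16554645e-02,  9.95790618e-01,  5.67258663e-04],
       [ 2.24446512e-05,  5.71722343e-04, -9.99999836e-01]]), 'wrist_force': array([ 0.33909434, -0.00662007, -2.75577719]), 'moment': array([-0.05874412,  0.00048869,  0.03051525]), 'gripper_force': 30.000488623045385, 'gripper_width': 0.3409359379986326}
```

View pics/w2.png

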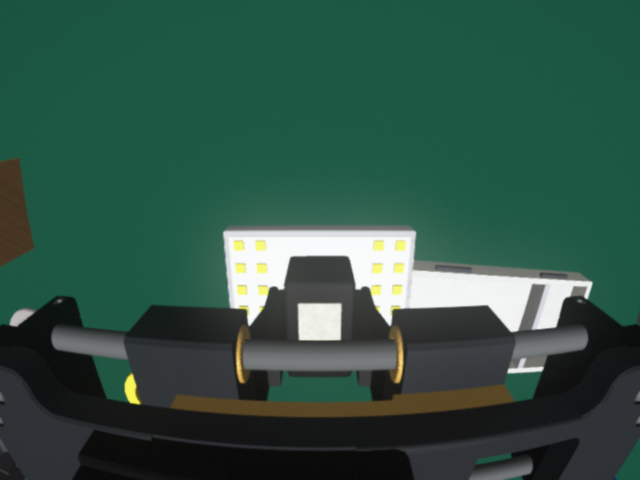

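The module is held (opening 0.34, level, 2.8 N), but it hides the housing. I'll look at the housing from a TCP position at larger x.

>>> arm_command --pt "0 0 0 -2.5 1.7 -1.5 1" --pt "0 0 0 -5.5 3.4 -3 1" --pt "0 0 0 -8.5 5.2 -4.8 1" --pt "0 0 0 -11.5 7 -6.6 1" --pt "0 0 0 -14.5 8.8 -8.4 1" --pt "0 0 0 -17.5 10.6 -10.2 1" --pt "0 0 0 -20 12.4 -12 1" --pt "0 0 0 -22.5 14 -13 1"

```text
time_s: 4.43
tcp_pos: [0.6605, 0.0393, 0.2637]
ee_rot: [[-0.996, -0.087, 0.001], [-0.087, 0.996, -0.0], [-0.001, -0.0, -1.0]]
wrist_force: [0.8, -0.2, -1.9]
gripper_width: 0.342
gripper_force: 30.0
```

>>> arm_command --pt "0 0 0 0 0 0 1" --pt "0 0 0 0 0 0 1" --pt "0 0 0 0 0 0 1"

```text
time_s: 4.68
tcp_pos: [0.6578, 0.0383, 0.2605]
ee_rot: [[-0.996, -0.086, -0.004], [-0.086, 0.996, -0.001], [0.004, -0.0, -1.0]]
wrist_force: [-1.2, -0.4, -3.3]
gripper_width: 0.34
gripper_force: 30.0
```

```bash
python3 - <<'E'
from h import *
w=capture("wrist");cv2.imwrite("pics/w3.png",w["pixels"][0:330,120:640][:, :]);print(sense()["tcp_pos"])
np.save("w3.npy",w,allow_pickle=True)
E
```

```text
[0.65754316 0.03805413 0.26085939]
```

View pics/w3.png

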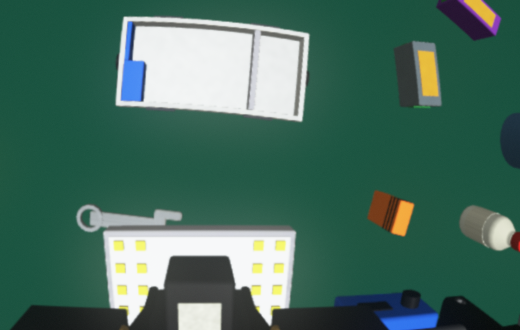

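The wrist view (crop offset +120 columns) shows the whole housing, with top corners near full-frame (244,17), (429,34), (422,121) and (236,104). The thick lug is at lower left (253,82) and the thin one above it. The driver top is near (548,72) and the spacer top near (522,217). I'll fit these and overlay the result to check.

```bash
python3 - <<'E'
from h import *
w=np.load("w3.npy",allow_pickle=True).item()
def box(a,b): return [(-a,-b),(-a,b),(a,b),(a,-b)]
im=cv2.resize(w["pixels"][0:245,230:560],None,fx=2.4,fy=2.4,interpolation=cv2.INTER_CUBIC)
def draw(p,th,m,z,col):
    a=np.radians(th);R=np.array([[np.cos(a),-np.sin(a)],[np.sin(a),np.cos(a)]])
    e=np.concatenate([np.linspace(m[i],m[(i+1)%4],8) for i in range(4)])
    q=(project(w,np.c_[e@R.T+p,np.full(len(e),z)],True)-[230,0])*2.4+.7
    cv2.polylines(im,[np.int32(q*16)],True,col,1,cv2.LINE_AA,4)
for n,uv,m,z in(("housing",[(244,17),(429,34),(422,121),(236,104)],box(.048,.096),.024),
  ("driver",[(533,42),(556,41),(561,104),(537,106)],box(.036,.016),.046),
  ("spacer",[(517,197),(533,203),(527,236),(510,229)],box(.018,.009),.065)):
    p,th=fit(w,uv,m,z,win=3);print(n,p,th);draw(p,th,m,z,(255,0,255))
    if n=="housing":
        draw(p,th,box(.043,.091),.024,(0,0,255));draw(p,th,[(-.043,.039),(-.043,.045),(.043,.045),(.043,.039)],.024,(0,0,255))
        draw(p,th,[(0,-.091),(0,-.07),(.043,-.07),(.043,-.091)],.024,(0,255,255))
    else: draw(p,th,m,0,(255,255,0))
cv2.imwrite("pics/o1.png",im)
E
```

```text
px [[243.5, 16.299999237060547], [428.6000061035156, 33.400001525878906], [421.5, 121.0999984741211], [235.39999389648438, 104.80000305175781]] res mm [[-0.1, -0.4], [-0.2, 0.5], [0.1, 0.4], [0.2, -0.5]]
housing [0.5042 0.0387] 0.23
px [[531.9000244140625, 40.599998474121094], [553.7999877929688, 42.599998474121094], [560.5999755859375, 105.30000305175781], [539.4000244140625, 105.4000015258789]] res mm [[-0.1, -1.0], [-0.3, 0.7], [0.3, 1.2], [0.2, -1.0]]
driver [0.4731 0.2679] 12.28
px [[517.0, 197.0], [533.5, 203.60000610351562], [527.0, 236.0], [510.79998779296875, 231.8000030517578]] res mm [[1.9, 2.8], [-1.8, -1.5], [-1.1, -2.6], [1.0, 1.3]]
spacer [0.6327 0.2478] -1.51
```

View pics/o1.png

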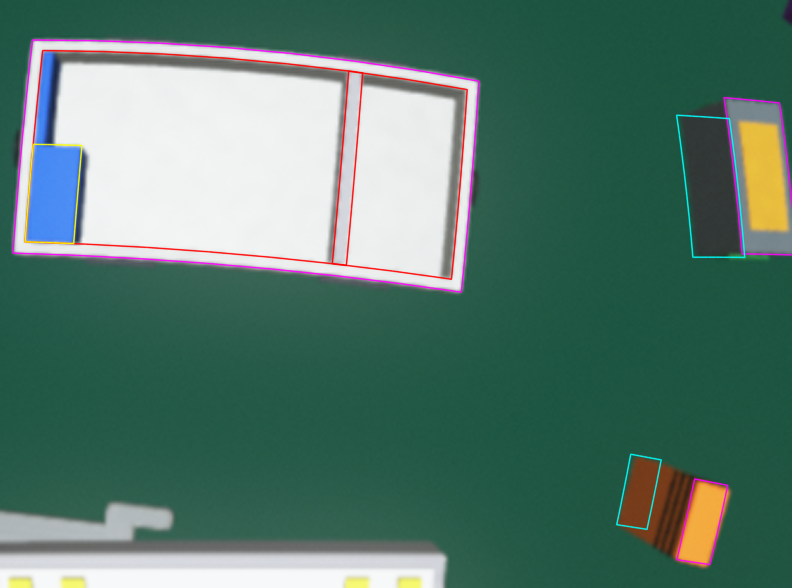

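```bash
python3 - <<'E'
from h import *
w=np.load("w3.npy",allow_pickle=True).item()
s=sense();R,t=s["ee_rot"],s["tcp_pos"]
g=cv2.cvtColor(w["pixels"],cv2.COLOR_BGR2GRAY)
q=cv2.cornerSubPix(g,np.float32([[[225,234]],[[414,234]]]),(4,4),(-1,-1),(3,50,.01)).reshape(-1,2);print(q)
for p in q: print((R.T@(ground(w,p,t[2]-.031,True)-t)).round(4))
print("pred",project(w,[(R@[.037,-.048,.031]+t),(R@[.037,.048,.031]+t)],True))
p=np.array([.504,.0257])
print(move((*p,.09),90.23),R.round(3).tolist(),t)
E
```

```text
[[225.     234.    ]
 [415.4987 231.097 ]]
[ 0.0334 -0.0467  0.0311]
[0.035  0.0479 0.0311]
pred [[221.92290303 227.12360217]
 [416.07867964 227.23048313]]
[array([-0.001, -0.004,  0.082]), array([15.34,  0.1 , 17.14])] [[-0.996, -0.086, -0.004], [-0.086, 0.996, -0.001], [0.004, -0.0, -1.0]] [0.65754316 0.03805413 0.26085939]
```

>>> arm_command --pt "0 0 0.082 2.5 0 2.5 1" --pt "0 0 0.082 5 0 5 1" --pt "0 0 0.082 7.5 0 7.5 1" --pt "0 0 0.082 10.5 0.1 10 1" --pt "0 0 0.082 13.5 0.1 12.5 1" --pt "0 0 0.082 15.5 0.1 15 1" --pt "0 0 0.082 15.5 0.1 17.1 1" --pt "0 0 0.082 15.5 0.1 17.1 1"

```text
time_s: 5.4
tcp_pos: [0.499, 0.0245, 0.0881]
ee_rot: [[-1.0, -0.004, -0.009], [-0.004, 1.0, -0.003], [0.009, -0.003, -1.0]]
wrist_force: [0.5, -0.2, -2.3]
gripper_width: 0.34
gripper_force: 30.0
```

>>> arm_command --pt "0 0 0 0 0 0 1" --pt "0 0 0 0 0 0 1"

```text
time_s: 5.57
tcp_pos: [0.5058, 0.0267, 0.093]
ee_rot: [[-1.0, -0.006, 0.003], [-0.006, 1.0, 0.0], [-0.003, 0.0, -1.0]]
wrist_force: [-0.3, 0.6, -2.5]
gripper_width: 0.345
gripper_force: 30.0
```

```bash
python3 - <<'E'
from h import *
print(move((.502,.0257,.047),90.23),sense()["tcp_pos"])
E
```

```text
[array([0.   , 0.003, 0.002]), array([ 0.39, -0.1 ,  4.6 ])] [0.50578134 0.02668528 0.09300955]
```

>>> arm_command --pt "0 0 0 0.2 0 1 1" --pt "0 0 0 0.2 0 2 1" --pt "0 0 0 0.2 0 2 1" --pt "0 0 0 0.2 0 2 1" --pt "0 0 0 0.2 0 2 1"

```text
time_s: 5.98
tcp_pos: [0.5035, 0.027, 0.0728]
ee_rot: [[-1.0, -0.006, 0.003], [-0.006, 1.0, 0.001], [-0.003, 0.001, -1.0]]
wrist_force: [-0.5, 0.1, -2.2]
gripper_width: 0.342
gripper_force: 30.0
```

```bash
python3 - <<'E'
from h import *
print(move((.502,.0257,.046),90.23),sense()["tcp_pos"],sense()["wrist_force"])
E
```

```text
[array([0.001, 0.003, 0.002]), array([ 0.16, -0.13,  2.68])] [0.50352711 0.02700335 0.0728013 ] [-0.47981338  0.13695148 -2.16357029]
```

>>> arm_command --pt "0 0 0 0.2 -0.1 0.8 1" --pt "0 0 0 0.2 -0.1 1.5 1" --pt "0 0 0 0.2 -0.1 2.1 1" --pt "0 0 0 0.2 -0.1 2.4 1" --pt "0 0 0 0.2 -0.1 2.6 1" --pt "0 0 0 0.2 -0.1 2.7 1"

```text
time_s: 6.48
tcp_pos: [0.4997, 0.0255, 0.0455]
ee_rot: [[-1.0, -0.007, -0.002], [-0.007, 1.0, -0.001], [0.002, -0.001, -1.0]]
wrist_force: [-8.0, 0.7, 17.9]
gripper_width: 0.341
gripper_force: 30.0
```

>>> arm_command --pt "0 0 0 0 0 -0.1 1" --pt "0 0 0 0 0 -0.1 -0.3" --pt "0 0 0 0 0 -0.1 -0.3" --pt "0 0 0 0 0 -0.1 -0.3" --pt "0 0 0 0 0 -0.1 -0.3" --pt "0 0 0 0 0 -1 -0.3" --pt "0 0 0 0 0 -4 -0.3" --pt "0 0 0 0 0 -8 -0.3"

```text
time_s: 7.15
tcp_pos: [0.4982, 0.0251, 0.1233]
ee_rot: [[-1.0, -0.005, -0.007], [-0.005, 1.0, -0.002], [0.007, -0.002, -1.0]]
wrist_force: [1.4, 0.4, 0.2]
gripper_width: 0.639
gripper_force: 0.0
```

```bash
python3 - <<'E'
from h import *
s=sense();print(s["gripper_width"],s["tcp_pos"])
print(move((.47,.24,.20),102.28))
E
```

```text
0.639483094952005 [0.49815873 0.0250852  0.12332164]
[array([-0.002, -0.007, -0.209]), array([ 2.75, 21.49, -7.7 ])]
```

>>> arm_command --pt "0 0 -0.1 0.5 2 -2 -1" --pt "0 0 -0.209 1.2 5 -4 -1" --pt "0 0 -0.209 2 8 -6 -1" --pt "0 0 -0.209 2.7 11 -8 -1" --pt "0 0 -0.209 3.4 14 -9 -1" --pt "0 0 -0.209 4 17.5 -9.5 -1" --pt "0 0 -0.209 4.7 20.5 -9.7 -1" --pt "0 0 -0.209 4.7 23.5 -9.7 -1"

```text
time_s: 7.82
tcp_pos: [0.4508, 0.262, 0.2235]
ee_rot: [[-0.977, -0.214, 0.002], [-0.214, 0.977, 0.002], [-0.002, 0.002, -1.0]]
wrist_force: [0.9, 0.2, -0.9]
gripper_width: 0.996
gripper_force: 0.0
```

>>> arm_command --pt "0 0 0 0 0 0 -1" --pt "0 0 0 0 0 0 -1" --pt "0 0 0 0 0 0 -1"

```text
time_s: 8.07
tcp_pos: [0.4516, 0.26, 0.2217]
ee_rot: [[-0.977, -0.213, -0.0], [-0.213, 0.977, -0.0], [0.001, -0.0, -1.0]]
wrist_force: [-0.1, -0.4, 0.7]
gripper_width: 0.997
gripper_force: 0.0
```

```bash
python3 - <<'E'
from h import *
print(sense()["tcp_pos"],sense()["gripper_width"])
w=capture("wrist");np.save("w4.npy",w,allow_pickle=True)
cv2.imwrite("pics/w4.png",w["pixels"])
E
```

```text
[0.45155305 0.26004173 0.22166811] 0.99721035594648
```

View pics/w4.png

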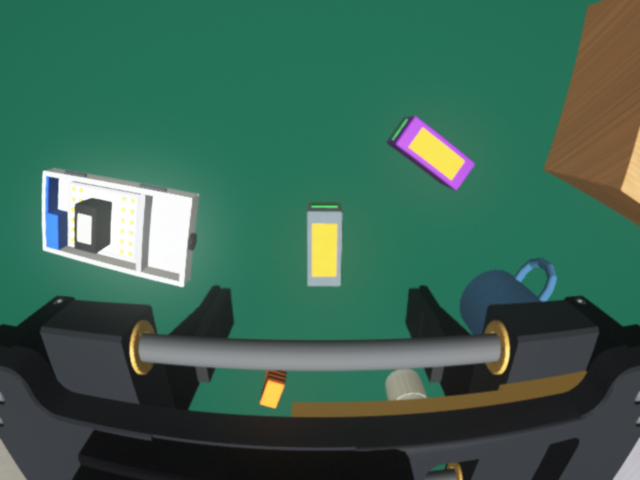

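The module sits flat in the bay. The driver top is at corners (307,211), (342,210), (342,286) and (307,286).

```bash
python3 - <<'E'
from h import *
w=np.load("w4.npy",allow_pickle=True).item()
def box(a,b): return [(-a,-b),(-a,b),(a,b),(a,-b)]
p,th=fit(w,[(307,211),(342,210),(342,285.5),(307,286)],box(.036,.016),.046,win=3);print(p,th)
print(move((*p,.043),90+th))
p,th=fit(w,[(266,371),(285,376),(277,407),(261,402)],box(.018,.009),.065,win=3);print("spacer",p,th)
E
```

```text
px [[307.29998779296875, 210.89999389648438], [340.70001220703125, 211.1999969482422], [340.20001220703125, 285.0], [307.0, 285.3999938964844]] res mm [[-0.2, -1.4], [-1.0, 1.1], [0.7, 0.7], [0.5, -0.3]]
[0.4722 0.2687] 12.31
[array([-0.   , -0.   , -0.001]), array([-2.21,  0.46, 17.86])]
px [[268.79998779296875, 370.0], [285.0, 376.0], [274.8999938964844, 408.1000061035156], [259.29998779296875, 403.5]] res mm [[6.9, -0.6], [4.8, 0.3], [-6.2, 0.5], [-5.5, -0.2]]
spacer [0.6271 0.2483] -4.82
```

>>> arm_command --pt "0 0 0 -1 0.2 3 -1" --pt "0 0 0 -2.2 0.5 6.5 -1" --pt "0 0 0 -2.2 0.5 10 -1" --pt "0 0 0 -2.2 0.5 13.5 -1" --pt "0 0 0 -2.2 0.5 16.5 -1" --pt "0 0 0 -2.2 0.5 17.8 -1" --pt "0 0 0 -2.2 0.5 17.8 0" --pt "0 0 0 -2.2 0.5 17.8 1"

```text
time_s: 8.78
tcp_pos: [0.4726, 0.2689, 0.0434]
ee_rot: [[-0.977, -0.212, -0.001], [-0.212, 0.977, -0.001], [0.001, -0.001, -1.0]]
wrist_force: [0.6, -0.0, 0.7]
gripper_width: 0.921
gripper_force: 0.0
```

>>> arm_command --pt "0 0 0 0 0 0 1" --pt "0 0 0 0 0 0 1" --pt "0 0 0 0 0 0 1" --pt "0 0 0 0 0 0 1" --pt "0 0 0 0 0 0 1" --pt "0 0 0 0 0 0 1" --pt "0 0 0 0 0 0 1" --pt "0 0 0 0 0 0 1"

```text
time_s: 9.45
tcp_pos: [0.4723, 0.27, 0.0437]
ee_rot: [[-0.977, -0.213, 0.0], [-0.213, 0.977, -0.0], [0.0, -0.0, -1.0]]
wrist_force: [0.9, -0.5, 1.4]
gripper_width: 0.363
gripper_force: 30.1
```

>>> arm_command --pt "0 0 0 0 0 0 1" --pt "0 0 0 0 0 0 1" --pt "0 0 0 0 0 0 1"

```text
time_s: 9.7
tcp_pos: [0.4723, 0.27, 0.0437]
ee_rot: [[-0.977, -0.213, -0.0], [-0.213, 0.977, -0.0], [0.0, -0.0, -1.0]]
wrist_force: [-0.4, -1.0, 3.0]
gripper_width: 0.366
gripper_force: 30.1
```

>>> arm_command --pt "0 0 0 0 0 -2 1" --pt "0 0 0 0 0 -4.5 1" --pt "0 0 0 0 0 -6 1" --pt "0 0 0 0 -3 -6 1" --pt "0 0 0 0 -6 -6 1" --pt "0 0 0 0 -9 -6 1" --pt "0 0 0 0 -10 -6 1" --pt "0 0 0 0 -10 -6 1"

```text
time_s: 10.37
tcp_pos: [0.4931, 0.17, 0.1028]
ee_rot: [[-0.978, -0.21, -0.002], [-0.21, 0.978, -0.001], [0.002, -0.0, -1.0]]
wrist_force: [0.7, 1.9, -1.3]
gripper_width: 0.367
gripper_force: 30.1
```

```bash
python3 - <<'E'
from h import *
s=sense();print(s["gripper_width"],s["tcp_pos"])
print(move((.504,.1067,.1),90.23))
E
```

```text
0.3667985756921233 [0.49314435 0.17001537 0.10283764]
[array([-0.001, -0.002,  0.207]), array([ 0.27, -6.42,  0.29])]
```

>>> arm_command --pt "0 0 0.1 0 -2 0 1" --pt "0 0 0.207 0.2 -4.5 0 1" --pt "0 0 0.207 0.3 -6.4 0 1" --pt "0 0 0.207 0.3 -6.4 0 1" --pt "0 0 0.207 0.3 -6.4 1 1" --pt "0 0 0.207 0.3 -6.4 1.5 1" --pt "0 0 0.207 0.3 -6.4 1.5 1" --pt "0 0 0.207 0.3 -6.4 1.5 1"

```text
time_s: 11.03
tcp_pos: [0.5039, 0.1099, 0.0877]
ee_rot: [[-1.0, -0.009, -0.001], [-0.009, 1.0, -0.001], [0.002, -0.001, -1.0]]
wrist_force: [0.2, 0.2, -2.0]
gripper_width: 0.369
gripper_force: 30.1
```

```bash
python3 - <<'E'
from h import *
s=sense();print(s["gripper_width"],s["tcp_pos"])
print(move((.504,.1067,.0465),90.23))
E
```

```text
0.36855293990908655 [0.50388642 0.1099313  0.08766256]
[array([-0.001, -0.002,  0.005]), array([-0.01, -0.32,  4.12])]
```

>>> arm_command --pt "0 0 0.005 0 -0.3 0 1" --pt "0 0 0.005 0 -0.3 1 1" --pt "0 0 0.005 0 -0.3 2 1" --pt "0 0 0.005 0 -0.3 3 1" --pt "0 0 0.005 0 -0.3 3.6 1" --pt "0 0 0.005 0 -0.3 3.9 1" --pt "0 0 0.005 0 -0.3 4.1 1" --pt "0 0 0.005 0 -0.3 4.1 1"

```text
time_s: 11.7
tcp_pos: [0.5043, 0.1061, 0.0473]
ee_rot: [[-1.0, -0.003, -0.0], [-0.003, 1.0, -0.0], [0.0, -0.0, -1.0]]
wrist_force: [-0.5, -1.3, -1.8]
gripper_width: 0.365
gripper_force: 30.1
```

>>> arm_command --pt "0 0 0 0 0 0.15 1" --pt "0 0 0 0 0 0.15 1" --pt "0 0 0 0 0 0.1 0" --pt "0 0 0 0 0 0.1 -0.3" --pt "0 0 0 0 0 0.1 -0.3" --pt "0 0 0 0 0 0.1 -0.3" --pt "0 0 0 0 0 -1 -0.3" --pt "0 0 0 0 0 -4 -0.3"

```text
time_s: 12.37
tcp_pos: [0.5017, 0.1049, 0.0845]
ee_rot: [[-1.0, -0.002, -0.008], [-0.002, 1.0, -0.004], [0.008, -0.004, -1.0]]
wrist_force: [0.1, 0.6, -0.2]
gripper_width: 0.635
gripper_force: 0.0
```

```bash
python3 - <<'E'
from h import *
s=sense();print(s["gripper_width"],s["tcp_pos"],s["wrist_force"])
print(move((.60,.245,.24),90))
E
```

```text
0.6349483707393442 [0.50167317 0.10493034 0.0844861 ] [ 0.12420826  0.58721951 -0.21686974]
[array([-0.004, -0.008,  0.002]), array([ -9.73,  13.93, -15.69])]
```

>>> arm_command --pt "0 0 0 -1 0.5 -3.5 -0.3" --pt "0 0 0 -2 2.5 -6.5 -1" --pt "0 0 0 -3 5 -9 -1" --pt "0 0 0 -4.5 7.5 -11.5 -1" --pt "0 0 0 -6.5 10 -13.5 -1" --pt "0 0 0 -8.5 12.5 -15.5 -1" --pt "0 0 0 -9.7 14 -15.7 -1" --pt "0 0 0 -9.7 14 -15.7 -1"

```text
time_s: 13.03
tcp_pos: [0.6033, 0.2497, 0.2453]
ee_rot: [[-1.0, -0.005, 0.004], [-0.005, 1.0, 0.002], [-0.004, 0.002, -1.0]]
wrist_force: [-0.0, 0.3, -0.8]
gripper_width: 0.988
gripper_force: 0.0
```

>>> arm_command --pt "0 0 0 0 0 0 -1" --pt "0 0 0 0 0 0 -1"

```text
time_s: 13.2
tcp_pos: [0.6001, 0.2458, 0.2435]
ee_rot: [[-1.0, -0.003, -0.002], [-0.003, 1.0, -0.001], [0.002, -0.001, -1.0]]
wrist_force: [0.5, -0.7, -0.8]
gripper_width: 1.002
gripper_force: 0.0
```

```bash
python3 - <<'E'
from h import *
print(sense()["tcp_pos"],sense()["gripper_width"])
w=capture("wrist");np.save("w5.npy",w,allow_pickle=True)
a=w["pixels"]; b=cv2.resize(a[180:300,260:380],(360,360),interpolation=cv2.INTER_CUBIC)
c=np.zeros((560,800,3),np.uint8); c[:300,:]=cv2.resize(a,(640,480))[0:300,:].repeat(1,0)[:, :640] if 0 else np.pad(a[:300],((0,0),(0,160),(0,0)))
c[200:560,440:800]=b
cv2.imwrite("pics/w5.png",c)
E
```

```text
[0.60013197 0.24583714 0.24350027] 1.0018397298148218
```

View pics/w5.png

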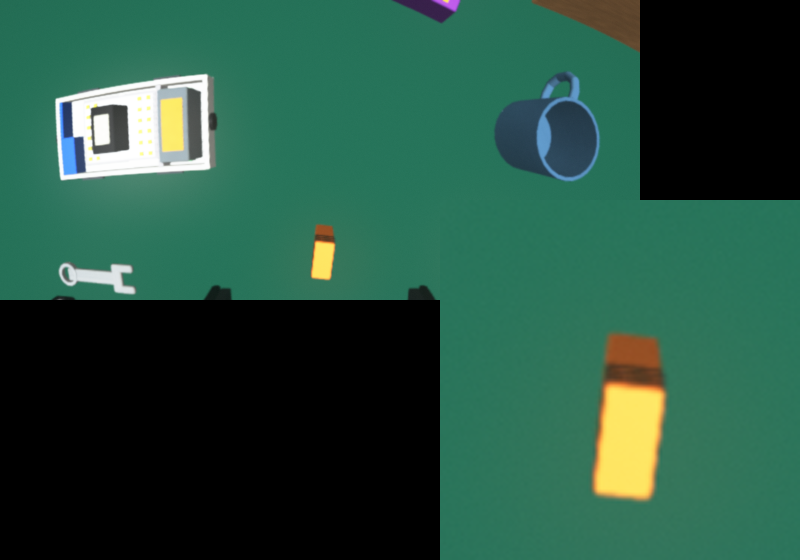

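The driver and module are both seated. The spacer's top face corners are at about (315.3,241.3), (334.7,242.7), (331.3,279.7) and (311.7,278.3).

```bash
python3 - <<'E'
from h import *
w=np.load("w5.npy",allow_pickle=True).item()
def box(a,b): return [(-a,-b),(-a,b),(a,b),(a,-b)]
p,th=fit(w,[(315.3,241.3),(334.7,242.7),(331.3,279.7),(311.7,278.3)],box(.018,.009),.065,win=2);print(p,th)
print(move((*p,.049),90+th))
m=[(-.037,-.048),(-.037,.048)]
E
```

```text
px [[315.8999938964844, 240.60000610351562], [333.29998779296875, 242.6999969482422], [331.29998779296875, 279.70001220703125], [311.3999938964844, 277.1000061035156]] res mm [[0.2, -0.9], [-0.1, 1.2], [-0.6, -0.5], [0.5, 0.2]]
[0.6335 0.2492] -5.0
[array([-0.001, -0.002,  0.09 ]), array([-3.38,  0.37, 19.47])]
```

>>> arm_command --pt "0 0 0.09 -1 0.2 3 -1" --pt "0 0 0.09 -2.2 0.3 6.5 -1" --pt "0 0 0.09 -3.4 0.4 10 -1" --pt "0 0 0.09 -3.4 0.4 13.5 -1" --pt "0 0 0.09 -3.4 0.4 17 -1" --pt "0 0 0.09 -3.4 0.4 19.8 -1" --pt "0 0 0.09 -3.4 0.4 19.8 0" --pt "0 0 0.09 -3.4 0.4 19.8 1"

```text
time_s: 13.92
tcp_pos: [0.6339, 0.2492, 0.0454]
ee_rot: [[-0.996, 0.087, -0.003], [0.087, 0.996, -0.003], [0.003, -0.003, -1.0]]
wrist_force: [-0.6, -0.3, 0.4]
gripper_width: 0.922
gripper_force: 0.0
```

>>> arm_command --pt "0 0 0 0 0 0 1" --pt "0 0 0 0 0 0 1" --pt "0 0 0 0 0 0 1" --pt "0 0 0 0 0 0 1" --pt "0 0 0 0 0 0 1" --pt "0 0 0 0 0 0 1" --pt "0 0 0 0 0 0 1" --pt "0 0 0 0 0 0 1"

```text
time_s: 14.58
tcp_pos: [0.6349, 0.2506, 0.0467]
ee_rot: [[-0.996, 0.087, 0.0], [0.087, 0.996, 0.0], [-0.0, 0.0, -1.0]]
wrist_force: [0.0, -0.9, -0.4]
gripper_width: 0.326
gripper_force: 0.0
```

>>> arm_command --pt "0 0 0 0 0 0 1" --pt "0 0 0 0 0 0 1" --pt "0 0 0 0 0 0 1" --pt "0 0 0 0 0 0 1" --pt "0 0 0 0 0 0 1"

```text
time_s: 15.0
tcp_pos: [0.6349, 0.2505, 0.0465]
ee_rot: [[-0.996, 0.087, -0.0], [0.087, 0.996, -0.0], [0.0, -0.0, -1.0]]
wrist_force: [-0.7, 0.2, 0.2]
gripper_width: 0.203
gripper_force: 30.0
```

```bash
python3 - <<'E'
from h import *
print(sense()["tcp_pos"],sense()["gripper_width"])
w=np.load("w5.npy",allow_pickle=True).item();s=sense()
# blue thin-lug world target: housing (-.0215,-.066)
print(move((.5042-.0215,.0387-.0655,.16),90.23))
E
```

```text
[0.63490495 0.25050623 0.04648573] 0.20252998023164165
[array([-0.   , -0.   , -0.091]), array([ 12.75, -28.95, -11.35])]
```

>>> arm_command --pt "0 0 0 0 0 -3 1" --pt "0 0 0 0 0 -6.5 1" --pt "0 0 -0.091 0.5 -3 -8.5 1" --pt "0 0 -0.091 1.2 -6.5 -10.5 1" --pt "0 0 -0.091 2 -10 -11.3 1" --pt "0 0 -0.091 2.8 -14 -11.3 1" --pt "0 0 -0.091 3.6 -18 -11.3 1" --pt "0 0 -0.091 4.4 -22 -11.3 1"

```text
time_s: 15.67
tcp_pos: [0.571, 0.0337, 0.16]
ee_rot: [[-1.0, -0.004, 0.001], [-0.004, 1.0, 0.0], [-0.001, 0.0, -1.0]]
wrist_force: [0.1, -0.6, -0.1]
gripper_width: 0.203
gripper_force: 30.0
```

>>> arm_command --pt "0 0 0 0 -3.5 0 1" --pt "0 0 0 0 -7 0 1" --pt "0 0 0 0 -7 0 1" --pt "0 0 0 0 -7 0 1" --pt "0 0 0 0 -7 0 1"

```text
time_s: 16.08
tcp_pos: [0.5722, -0.0349, 0.1595]
ee_rot: [[-1.0, -0.003, 0.0], [-0.003, 1.0, 0.0], [-0.0, 0.0, -1.0]]
wrist_force: [-0.4, 0.2, -0.0]
gripper_width: 0.206
gripper_force: 30.0
```

```bash
python3 - <<'E'
from h import *
s=sense();print(s["tcp_pos"],s["gripper_width"],s["ee_rot"].round(3).tolist())
w=capture("wrist");np.save("w6.npy",w,allow_pickle=True)
a=w["pixels"]; h=np.array([.5042,.0387]);th=np.radians(.23);R=np.array([[np.cos(th),-np.sin(th)],[np.sin(th),np.cos(th)]])
def pr(x,y,z): return project(w,np.r_[R@[x,y]+h,z],True)[0].round(1)
print("corners wall:",[pr(x,y,.024) for x,y in((-.048,-.096),(.048,-.096),(0,-.07),(0,-.086),(-.043,.039))])
print("module edge pred",[pr(x,-.061,.015) for x in(-.037,.037)])
cv2.imwrite("pics/w6.png",cv2.resize(a[30:330,170:570],None,fx=2,fy=2,interpolation=cv2.INTER_CUBIC))
E
```

```text
[ 0.57219889 -0.03486853  0.15954381] 0.20562819397186252 [[-1.0, -0.003, 0.0], [-0.003, 1.0, 0.0], [-0.0, 0.0, -1.0]]
corners wall: [array([288.9,  87.8]), array([290.4, 214. ]), array([324.3, 151.3]), array([302.8, 151.4]), array([465.3, 101.6])]
module edge pred [array([336.1, 103. ]), array([335.5, 197.8])]
```

View pics/w6.png

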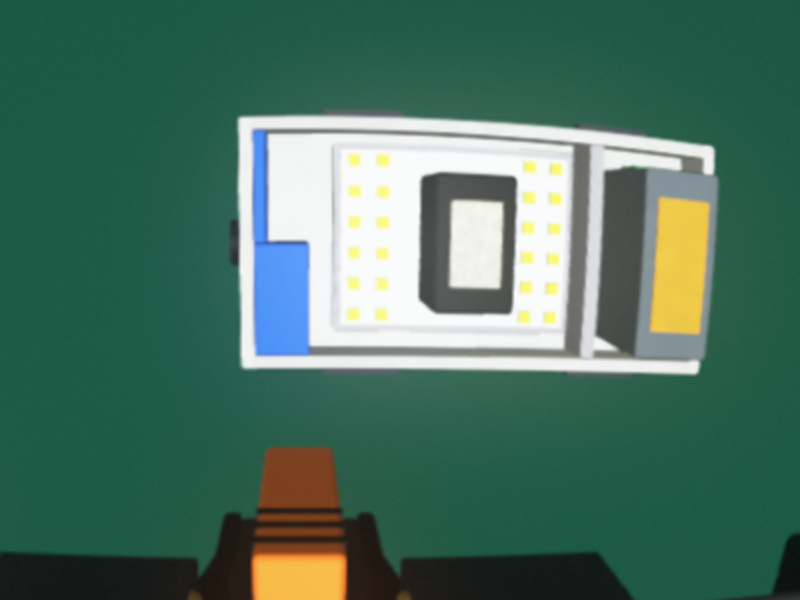

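Predicted lug corners match the picture: the thick corner is at crop (308,242), which is (324,151) full-frame. The module's -y edge is at crop ~340, so it is nearly flush already and the gap is about 28 mm. The spacer is held upright.

```bash
python3 - <<'E'
from h import *
w=np.load("w6.npy",allow_pickle=True).item();t=sense()["tcp_pos"]
for uv,z in(((317.5,306.5),t[2]+.0185),((320,253.5),t[2]-.0465),((302.5,253.5),t[2]-.0465),((336.5,253.5),t[2]-.0465)): print((ground(w,uv,z,True)-t).round(4))
print(ground(w,(340,140),.015,True)[1]-.0387)
print(move((.4844,-.0339,.085),90.23))
E
```

```text
[-0.0195 -0.0014  0.0185]
[-0.0182 -0.0003 -0.0465]
[-0.0182 -0.0097 -0.0465]
[-0.0183  0.0086 -0.0465]
-0.057930270041560206
[array([0., 0., 0.]), array([8.79, 0.07, 7.45])]
```

>>> arm_command --pt "0 0 0 3 0 2 1" --pt "0 0 0 6 0.1 4 1" --pt "0 0 0 8.8 0.1 6 1" --pt "0 0 0 8.8 0.1 7.4 1" --pt "0 0 0 8.8 0.1 7.4 1" --pt "0 0 0 8.8 0.1 7.4 1" --pt "0 0 0 8.8 0.1 7.4 1" --pt "0 0 0 8.8 0.1 7.4 1"

```text
time_s: 16.8
tcp_pos: [0.4862, -0.0333, 0.0866]
ee_rot: [[-1.0, -0.005, 0.003], [-0.005, 1.0, 0.001], [-0.003, 0.001, -1.0]]
wrist_force: [-0.1, -0.5, -1.2]
gripper_width: 0.204
gripper_force: 30.0
```

```bash
python3 - <<'E'
from h import *
s=sense();print(s["tcp_pos"],s["ee_rot"].round(3).tolist(),move((.484,-.0339,.0495),90.23))
E
```

```text
[ 0.48616635 -0.03334045  0.08664297] [[-1.0, -0.005, 0.003], [-0.005, 1.0, 0.001], [-0.003, 0.001, -1.0]] [array([0.001, 0.003, 0.001]), array([ 0.23, -0.06,  3.71])]
```

>>> arm_command --pt "0 0 0 0.2 -0.1 0.8 1" --pt "0 0 0 0.2 -0.1 1.6 1" --pt "0 0 0 0.2 -0.1 2.4 1" --pt "0 0 0 0.2 -0.1 3 1" --pt "0 0 0 0.2 -0.1 3.4 1" --pt "0 0 0 0.2 -0.1 3.6 1" --pt "0 0 0 0.2 -0.1 3.6 1" --pt "0 0 0 0.2 -0.1 3.6 1"

```text
time_s: 17.47
tcp_pos: [0.4823, -0.0351, 0.0494]
ee_rot: [[-1.0, -0.004, 0.0], [-0.004, 1.0, -0.0], [-0.0, -0.0, -1.0]]
wrist_force: [-0.1, 0.1, -0.4]
gripper_width: 0.203
gripper_force: 30.0
```

>>> arm_command --pt "0 0 0 0 0.2 0 1" --pt "0 0 0 0 0.4 0 1" --pt "0 0 0 0 0.5 0 1" --pt "0 0 0 0 0.6 0 1" --pt "0 0 0 0 0.7 0 1" --pt "0 0 0 0 0.8 0 1" --pt "0 0 0 0 0.8 0 1" --pt "0 0 0 0 0.8 0 1"

```text
time_s: 18.13
tcp_pos: [0.4822, -0.0274, 0.0495]
ee_rot: [[-1.0, -0.004, -0.0], [-0.004, 1.0, -0.0], [0.0, -0.0, -1.0]]
wrist_force: [2.2, -3.1, -1.6]
gripper_width: 0.207
gripper_force: 30.1
```

>>> arm_command --pt "0 0 0 0 0.1 0 1" --pt "0 0 0 0 0.2 0 1" --pt "0 0 0 0 0.3 0 1" --pt "0 0 0 0 0.3 0 1" --pt "0 0 0 0 0.3 0 1" --pt "0 0 0 0 0.3 0 1"

```text
time_s: 18.63
tcp_pos: [0.4818, -0.0268, 0.0496]
ee_rot: [[-1.0, -0.004, -0.002], [-0.004, 1.0, -0.003], [0.002, -0.003, -1.0]]
wrist_force: [3.9, -16.2, -1.3]
gripper_width: 0.203
gripper_force: 29.9
```

>>> arm_command --pt "0 0 0 0 0 0 1" --pt "0 0 0 0 0 0 1" --pt "0 0 0 0 0 0 1" --pt "0 0 0 0 0 0 1" --pt "0 0 0 0 0 0 1" --pt "0 0 0 0 0 0 1"

```text
time_s: 19.13
tcp_pos: [0.4818, -0.0268, 0.0497]
ee_rot: [[-1.0, -0.004, -0.002], [-0.004, 1.0, -0.003], [0.002, -0.003, -1.0]]
wrist_force: [2.8, -16.2, -0.8]
gripper_width: 0.203
gripper_force: 29.9
```

```bash
python3 - <<'E'
from h import *
w=capture("wrist");a=w["pixels"];h=np.array([.5042,.0387])
s=sense();print(s["tcp_pos"],s["wrist_force"],s["gripper_force"])
# plate +y edge flush? brightness profile along housing y at x=-.03, z=.015
ys=np.arange(.030,.048,.001);q=project(w,np.c_[np.full(len(ys),h[0]-.032),h[1]+ys,np.full(len(ys),.015)],True)
print([(round(y*1e3),a[int(v+.5),int(u+.5)].tolist()) for y,(u,v) in zip(ys,q) if 0<=v<480 and 0<=u<640])
print(q[9])
E
```

```text
[ 0.48179562 -0.02678243  0.0496682 ] [  2.97398751 -17.12696636  -0.86297627] 29.898608917719685
[(30, [130, 251, 251]), (31, [142, 254, 254]), (32, [142, 254, 254]), (33, [142, 254, 254]), (34, [165, 254, 254]), (35, [253, 255, 254]), (36, [254, 254, 254]), (37, [247, 245, 244]), (38, [240, 237, 236]), (39, [155, 157, 157]), (40, [138, 141, 140]), (41, [137, 139, 140]), (42, [136, 137, 138]), (43, [148, 149, 150]), (44, [199, 197, 196]), (45, [245, 243, 242]), (46, [245, 242, 241]), (47, [246, 243, 242])]
[504.84485943 274.88694954]
```

The plate edge meets the wall at 39 mm, so it is flush, with a steady push of about 16 N. Handing in.

```bash
python3 -c "
from station import *
print(finish_job())"
```

```text
the job is handed in; nothing more can be done
None
```

I handed the job in at about 19 s: the driver and module are seated, and the spacer is still gripped in the thin-lug gap, pressing the module flush on the partition with about 16 N. The hand-in returned no verdict.

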